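# Line up the cups in the wash tray and close its keeper bar

### The job

The three cups were set down loosely in the front of the wash tray. Without lifting them, nudge each one straight back until it is fully home against the back rail, one cup to a bay, so that they stand in an even row with their handles pointing straight out to the open front. Then swing the tray's keeper bar over the row and press it fully down in front of the cups, let go, and leave the other things on the worktop where they are.

Things in the scene. Friction and masses are not known exactly. Their poses are not given: they have to be found in the camera images.
- cup_tray: stainless wire tray, fixed. Origin at worktop level under the middle bay; x to the tray's back, -x to its open front (toward the robot), y along the row to the left. 360 mm wide (y +-180); front rim at x = -168 mm, 17 mm high; back rail, face at x = +45.5 mm, 45 mm high; side rails 45 mm high, 17 mm in front of x = -75 mm. Floor of rods 12 mm above the worktop (other heights too are above it).
- bay_left (a point): tray frame (0, 110, 12) mm: place of the body's axis, on the floor, for a cup fully home (touching the back rail) in the left bay
- bay_middle (a point): the same for the middle bay, tray frame (0, 0, 12) mm. Bays are open to the front, parted by four dividers of bent 6 mm wire at tray y = -165, -55, 55, 165 mm that run from the back rail to x = -24 mm, 45 mm high
- bay_right (a point): the same for the right bay, tray frame (0, -110, 12) mm
- keeper (a joint): angle (rad) of the keeper bar, a U of 8 mm steel rod spanning the tray, hinged on its sides about the tray's y axis, 40 mm above the worktop at tray x = 0. 0 = fully down on its stop in front of the row; 1.16 = straight up; up to 1.75 = leaning to the back. Starts at 1.4 to 1.65. Stiff hinge: about 2 N at the bar moves it, and it stays where it is left.
- keeper_mid (a point): middle of the keeper bar, on the rod's axis, 60 mm from the hinge line; moves with the bar. Fully down: tray x = -55 mm, 64 mm above the worktop, over the handles; straight up: tray x = 0, 100 mm above. The bar passes over cups that are home and strikes cups that stand well out of the row
- cup_a: white cup, upside down on its rim, one of three alike: 60 mm high, 0.2 kg; round body 89 mm across up to 40 mm height, narrower above. Handle: upright loop 14 mm wide, 2 to 42 mm above the rim, its end 69 mm from the body's axis. Origin in the rim plane, 12.5 mm from the body's axis toward the handle; z up; -y points out along the handle. Any cup may go in any bay.
- cup_b: white cup, upside down on its rim, one of three alike: 60 mm high, 0.2 kg; round body 89 mm across up to 40 mm height, narrower above. Handle: upright loop 14 mm wide, 2 to 42 mm above the rim, its end 69 mm from the body's axis. Origin in the rim plane, 12.5 mm from the body's axis toward the handle; z up; -y points out along the handle. Any cup may go in any bay.
- cup_c: white cup, upside down on its rim, one of three alike: 60 mm high, 0.2 kg; round body 89 mm across up to 40 mm height, narrower above. Handle: upright loop 14 mm wide, 2 to 42 mm above the rim, its end 69 mm from the body's axis. Origin in the rim plane, 12.5 mm from the body's axis toward the handle; z up; -y points out along the handle. Any cup may go in any bay.
- cup_a_centre (a point): point on the axis of cup_a's round body, in its rim plane (on the tray floor)
- cup_b_centre (a point): point on the axis of cup_b's round body, in its rim plane (on the tray floor)
- cup_c_centre (a point): point on the axis of cup_c's round body, in its rim plane (on the tray floor)
- milk_pitcher: bystander: steel milk pitcher, 86 x 124 x 104 mm, left of the tray; origin under its middle
- saucers: bystander: stack of white saucers, 143 mm across, 63 mm high, left of the tray; origin under its middle
- tablet_jar: bystander: white jar with a blue screw lid, 72 mm across, 86 mm high, right of the tray; origin under its middle
- tamper: bystander: coffee tamper, steel with a black knob, 58 mm across, 102 mm high, right of the tray; origin under its middle

How it is judged:
On the way:
1. all three cups stand home in the three bays, handles to the front, with the keeper bar not yet down (((horizontal distance between cup_a_centre and bay_left below 0.014 m and angle between the y axis of cup_a and the x axis of cup_tray, either way round below 0.4 rad) or (horizontal distance between cup_b_centre and bay_left below 0.014 m and angle between the y axis of cup_b and the x axis of cup_tray, either way round below 0.4 rad) or (horizontal distance between cup_c_centre and bay_left below 0.014 m and angle between the y axis of cup_c and the x axis of cup_tray, either way round below 0.4 rad)) and ((horizontal distance between cup_a_centre and bay_middle below 0.014 m and angle between the y axis of cup_a and the x axis of cup_tray, either way round below 0.4 rad) or (horizontal distance between cup_b_centre and bay_middle below 0.014 m and angle between the y axis of cup_b and the x axis of cup_tray, either way round below 0.4 rad) or (horizontal distance between cup_c_centre and bay_middle below 0.014 m and angle between the y axis of cup_c and the x axis of cup_tray, either way round below 0.4 rad)) and ((horizontal distance between cup_a_centre and bay_right below 0.014 m and angle between the y axis of cup_a and the x axis of cup_tray, either way round below 0.4 rad) or (horizontal distance between cup_b_centre and bay_right below 0.014 m and angle between the y axis of cup_b and the x axis of cup_tray, either way round below 0.4 rad) or (horizontal distance between cup_c_centre and bay_right below 0.014 m and angle between the y axis of cup_c and the x axis of cup_tray, either way round below 0.4 rad)) and angle between each of cup_a, cup_b, cup_c's own z axis and vertical below 0.06 rad and value of joint keeper above 0.5 rad), for 0.2 s.
At the end, for the whole second after the job is handed in: In each of the three bays stands one cup, its body's axis within 14 mm of the bay's place and its handle within 0.4 rad of straight out to the front; the cups stand flat and at rest, and the keeper bar is down (hinge under 0.08 rad) (((horizontal distance between cup_a_centre and bay_left below 0.014 m and angle between the y axis of cup_a and the x axis of cup_tray, either way round below 0.4 rad) or (horizontal distance between cup_b_centre and bay_left below 0.014 m and angle between the y axis of cup_b and the x axis of cup_tray, either way round below 0.4 rad) or (horizontal distance between cup_c_centre and bay_left below 0.014 m and angle between the y axis of cup_c and the x axis of cup_tray, either way round below 0.4 rad)) and ((horizontal distance between cup_a_centre and bay_middle below 0.014 m and angle between the y axis of cup_a and the x axis of cup_tray, either way round below 0.4 rad) or (horizontal distance between cup_b_centre and bay_middle below 0.014 m and angle between the y axis of cup_b and the x axis of cup_tray, either way round below 0.4 rad) or (horizontal distance between cup_c_centre and bay_middle below 0.014 m and angle between the y axis of cup_c and the x axis of cup_tray, either way round below 0.4 rad)) and ((horizontal distance between cup_a_centre and bay_right below 0.014 m and angle between the y axis of cup_a and the x axis of cup_tray, either way round below 0.4 rad) or (horizontal distance between cup_b_centre and bay_right below 0.014 m and angle between the y axis of cup_b and the x axis of cup_tray, either way round below 0.4 rad) or (horizontal distance between cup_c_centre and bay_right below 0.014 m and angle between the y axis of cup_c and the x axis of cup_tray, either way round below 0.4 rad)) and angle between each of cup_a, cup_b, cup_c's own z axis and vertical below 0.06 rad and linear speed of each of cup_a, cup_b, cup_c below 0.02 m/s and value of joint keeper below 0.08 rad); the robot touches nothing.
It fails at once if a cup is lifted off the tray floor or tipped (height (world z) of any of cup_a_centre, cup_b_centre, cup_c_centre above 0.03 m or angle between any of cup_a, cup_b, cup_c's own z axis and vertical above 0.4 rad).
It fails at once if a bystander is shifted or knocked over (distance of any of milk_pitcher, saucers, tablet_jar, tamper from where it was at the start of the episode above 0.03 m).
It also fails if it takes over 61 s, if anything falls off the work surface, if the arm or the gripper's body presses on something with over 40 N, if the wrist force passes 120 N, or if a joint passes its speed limit or range.

### The arm

A 6-joint arm with a two-finger parallel gripper is mounted at the origin on a cart in front of the work surface, level with it; the furniture and walls round the work are solid. World frame = base frame: x ahead of the robot, y to its left, z up, the work surface at z = 0. Lengths are in m, angles in rad, forces in N, time in s.
With the tool pointing down it reaches from about 0.325 to 0.925 m from the base axis. Payload 3.1 kg.
Tool frame: the origin (TCP) lies on the centre line of the jaws, within the pads' length; the fingertips stand bot.nose_length ahead of it and the grasp point (between the pads) is the TCP (bot.nose_length is the distance from the TCP to the fingertips, in m); z points along the fingers, y is the line along which they close (so a half turn about z gives the same grasp; the last joint's range is limited). The gripper opens to 85 mm and grips with 20 to 120 N. Pads are 22 mm wide; open, the fingers measure 114 mm over their backs; the gripper's body (76 mm by 85 mm) begins 54 mm behind the grasp point. The pads swing forward as they close: fully open they stand 13 mm farther back than shut.
Start: joints at [-1.285, 0.217, 1.613, -0, 1.311, -0.112], TCP at [0.242, -0.576, 0.25] pointing down, gripper open.
Joint ranges: [-2.75, 2.75], [-0.78, 2.1], [0.31, 2.55], [-1.13, 4.27], [0.13, 2.63], [-2.58, 2.58]. Speed limits (rad/s): [2.79, 2.79, 3.14, 3.14, 3.14, 3.14].

### API

Orientations are given as a unit quaternion [x, y, z, w].
In Python, from station import bot, read_camera, nets gives the robot as it stands. The module is installed in compiled form; this text tells all that it offers.
- The arm moves only by the tool play_rows, never from a script. Its arguments are lists of equal length, an entry for each row: "xyz": the shift along the tool's x, y, z in units of 25 mm (1.0 is 25 mm), a list of three; "rotation": the turn, a rotation vector about the tool's x, y, z in units of 10 degrees (1.0 is 10 degrees), a list of three; "gripper": the opening, from 0 (shut) to 1 (fully open). A call has 1 to 5 rows; each row shifts and turns the commanded pose from where the row before left it, along the tool's axes as they then stand; what a row does not reach is not made up. A row lasts 1/8 s, in which the tool goes at most 62.5 mm and 10.7 degrees, less where a joint would pass 70% of its speed; a pose out of reach is approached as far as the arm can. A call is refused whole if a number of a shift passes 1 or a number of a turn 1, either way. A call with a gripper value outside its range is refused whole. The fingers move at their own pace and stop on an object; "grip_force" is the grip in N (left out, the last holds). Time passes only in rows, so rows that do not move let the fingers close. It gives the time, the measured TCP pose, the force, the opening and the grip force at its end, in the units of the state.
- bot.get_state(): the state, without advancing time (a new reading comes with each control period).
- read_camera(name): name is "side" or "top" or "wrist"; returns a dict with "pixels" (480x640x3 uint8, blue, green, red), "range_z" (480x640 float32, m along the optical axis (not along the pixel's ray), 0 where there is no reading), "mtx" (3x3 intrinsics, pixels), "xyz" and "attitude" of the camera in the world. Camera axes: x right, y up, looking along -z (the intrinsics and any distortion apply to the point x, -y, -z); pixel columns grow to the right and rows downward; lengths in m; the calibration is good to about 2 mm. The wrist camera is an equidistant fisheye: a pixel r from the principal point sees the ray r / f radians off the axis. A picture is of the moment at which its call begins.
- bot.job_done(): hands the job in; it is judged then, once.
Trained networks look in the newest picture that a camera, given by its name, has taken for a name from the list of things; names that differ only in an ending like _2 or _b are one class to them, and where a whole thing is asked for, a point or a joint stands for the part that bears it (a point fixed in the world has none). Each returns a list of dicts, best first, with "confidence" (0 to 1); they miss things now and then, are a little off and sometimes report something else, mostly with a low value. They report only what shows in the picture. A call takes as long as a camera call.
- nets.find_in(camera, target): "point" ([x, y, z] in m, in world coordinates, good to about 4 mm: the middle of the surface that is visible of it).
- nets.silhouettes(camera, target): "region" (480x640 bool, what is visible of it).
- nets.tip_of(camera, target): "point" ([x, y, z] in m, in world coordinates, good to about 4 mm: a listed point, or the origin of a listed thing).
The state is a dict: "t": time; "joints": joint angles; "qd": joint speeds; "joint_efforts": joint torques, N m; "position": TCP position; "tool_rot": TCP orientation; "wrist_force": force on the tool from outside, world axes, zero at the start; "torque": the same for the moment, N m; "width": finger opening in m; "finger_force": force on a finger pad.
Only numpy, scipy, OpenCV 4.12 (cv2) and the standard library are available. Lean on these libraries where they do the work, as an engineer would, in place of code of your own. Each camera call takes 0.05 s, during which the arm holds its last target. There are 200 camera calls.

## Working session

There is one attempt and no reset: what is moved stays moved. The work goes in short steps, Python scripts to look and compute and a tool call to move; the robot and the scene stay as the last step left them, time stands still between calls to the robot, and variables do not carry over. Pictures are saved under pics/ and viewed, at most 10 in all, crops included, and the job is handed in when it is done.

Besides the shell and the picture viewer there is one more tool, called after "Emit:" as name(argument=value, ...) on one line, values as JSON. play_rows: Moves the arm, as the interface text tells. Its arguments: {"type":"object","properties":{"xyz":{"type":"array"},"rotation":{"type":"array"},"gripper":{"type":"array"},"grip_force":{"type":"number"}},"required":["xyz","rotation","gripper"]}

```bash
mkdir -p pics; python3 - <<'E'
from station import bot, read_camera, nets
import cv2,numpy as np
s=bot.get_state(); print(s['t'],s['position'],s['tool_rot'],bot.nose_length,s['width'])
r=read_camera('top'); cv2.imwrite('pics/top0.png',r['pixels']); print(r['xyz'],r['attitude'],r['mtx'])
r=read_camera('side'); cv2.imwrite('pics/side0.png',r['pixels']);print(r['xyz'],r['attitude'])
for n in ['cup_tray','bay_left','bay_middle','bay_right','keeper_mid','cup_a_centre','cup_a','milk_pitcher','saucers','tablet_jar','tamper']:
  for c in ['top','side']:
    print(n,c,[(np.round(d['point'],3).tolist(),round(d['confidence'],2)) for d in nets.tip_of(c,n)][:5])
E
```

```text
0.0 [ 0.24193411 -0.575442    0.24895225] [ 9.80281761e-01  1.97601201e-01 -9.75705187e-05 -1.19405164e-03] 0.019 0.08533629095540768
[0.50408725 0.00244908 1.11323618] [ 0.01880898 -0.0298136  -0.705315    0.70801704] [[461.6806109    0.         326.88228103]
 [  0.         461.6806109  240.09716571]
 [  0.           0.           1.        ]]
[0.58048858 0.80926384 0.59125945] [-0.00157256  0.48327054  0.87520582  0.02149151]
cup_tray top [([0.594, 0.044, 0.0], 0.8)]
cup_tray side [([0.597, 0.044, -0.001], 0.85)]
bay_left top [([0.52, 0.038, 0.014], 0.61), ([0.593, 0.156, 0.014], 0.59)]
bay_left side [([0.594, 0.151, 0.014], 0.91)]
bay_middle top [([0.597, 0.044, 0.01], 0.58)]
bay_middle side [([0.602, 0.041, 0.008], 0.78), ([0.613, 0.347, -0.0], 0.33)]
bay_right top [([0.602, -0.066, 0.012], 0.86), ([0.502, -0.075, 0.013], 0.49)]
bay_right side [([0.603, -0.069, 0.015], 0.97)]
keeper_mid top [([0.604, -0.064, 0.01], 0.66), ([0.597, 0.042, 0.015], 0.65)]
keeper_mid side [([0.625, 0.04, 0.094], 0.72)]
cup_a_centre top [([0.649, -0.357, -0.001], 0.49)]
cup_a_centre side [([0.522, 0.034, 0.009], 0.62)]
cup_a top [([0.511, 0.043, 0.014], 0.8), ([0.51, 0.156, 0.012], 0.63), ([0.502, -0.079, 0.012], 0.61)]
cup_a side [([0.508, 0.154, 0.015], 0.76), ([0.505, 0.042, 0.011], 0.67), ([0.501, -0.07, 0.011], 0.59)]
milk_pitcher top [([0.608, 0.349, 0.0], 0.78)]
milk_pitcher side [([0.614, 0.349, -0.002], 0.81)]
saucers top [([0.455, 0.348, 0.0], 0.76)]
saucers side [([0.46, 0.342, -0.0], 0.58)]
tablet_jar top [([0.648, -0.362, -0.001], 0.61), ([0.593, 0.159, 0.014], 0.25)]
tablet_jar side [([0.646, -0.359, 0.0], 0.85)]
tamper top [([0.509, -0.359, 0.003], 0.83)]
tamper side []
```

View pics/top0.png

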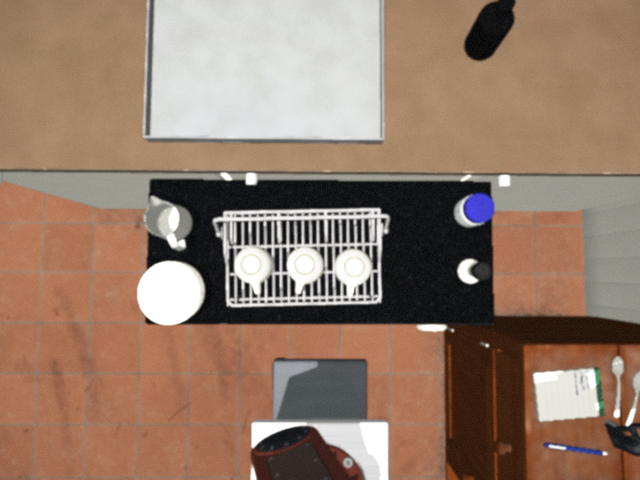

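View pics/side0.png

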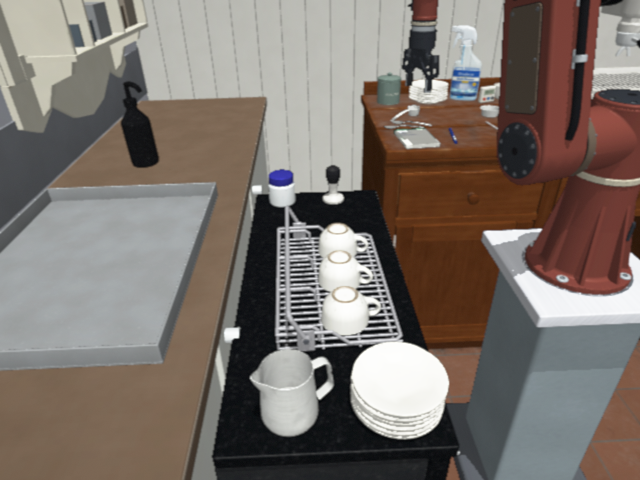

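The top view shows the three cups at about (253,266), (305,267) and (352,268), handles to the front. The tray is yawed slightly and the bar leans back. Next I'll measure these properly.

```bash
cat >h.py <<'E'
from station import bot, read_camera, nets
import cv2,numpy as np
from scipy.spatial.transform import Rotation as R
from scipy.optimize import least_squares
def cloud(r):
    v,u=np.mgrid[:480,:640]; z=r['range_z'].astype(float); K=r['mtx']
    p=np.stack([(u-K[0,2])/K[0,0]*z,-(v-K[1,2])/K[1,1]*z,-z],-1)
    return p@R.from_quat(r['attitude']).as_matrix().T+r['xyz']
def circ(p):
    f=lambda a:np.hypot(p[:,0]-a[0],p[:,1]-a[1])-a[2]
    return least_squares(f,[*p.mean(0)[:2],.04],loss='soft_l1',f_scale=.002).x
def cups():
    out=[]
    for c in ['top','side']:
        r=read_camera(c);P=cloud(r)
        for d in nets.silhouettes(c,'cup_a'):
            m=cv2.erode(d['region'].astype(np.uint8),np.ones((2,2)))>0
            q=P[m];q=q[(q[:,2]>.02)&(q[:,2]<.085)]
            if len(q)<50: continue
            top=q[q[:,2]>.066]
            mid=(top.min(0)+top.max(0))[:2]/2 if len(top)>5 else [0,0]
            # handle: points farthest from centre
            w=q[q[:,2]<.055]; rr=np.hypot(*(w[:,:2]-mid).T); h=w[rr>.053]
            ang=np.arctan2(*(h.mean(0)[:2]-mid)[::-1]) if len(h)>3 else np.nan
            print(c,round(d['confidence'],2),'n',len(q),'zmax',q[:,2].max().round(3),'topmid',np.round(mid,4),'topsize',np.round(np.ptp(top,axis=0)[:2],3) if len(top) else 0,'handle dir+180',np.round((ang+2*np.pi)%(2*np.pi)-np.pi,3),len(h),'hmax',rr.max().round(3))
E
python3 - <<'E'
from h import *
cups()
r=read_camera('top');P=cloud(r)
for c in ['top','side']:
  for d in nets.silhouettes(c,'cup_tray')[:1]:
    pass
# back rail / keeper points: high wire
for c in ['top','side']:
    r=read_camera(c);P=cloud(r).reshape(-1,3)
    box=(P[:,0]>.55)&(P[:,0]<.70)&(P[:,1]>-.17)&(P[:,1]<.26)
    a=P[box&(P[:,2]>.08)&(P[:,2]<.12)]; print(c,'keeper',len(a),np.median(a,0),np.polyfit(a[:,1],a[:,0],1) if len(a)>5 else '')
    a=P[box&(P[:,2]>.035)&(P[:,2]<.055)&(P[:,0]>.615)]; print(c,'rail',len(a),np.median(a,0),np.polyfit(a[:,1],a[:,0],1) if len(a)>5 else '', a.min(0) ,a.max(0))
for n in ['cup_tray','bay_left','bay_middle','bay_right','keeper_mid','cup_a_centre']:
  for c in ['top','side']:
    print(n,c,[(np.round(d['point'],3).tolist(),round(d['confidence'],2)) for d in nets.tip_of(c,n)][:4])
E
```

```text
top 0.87 n 1082 zmax 0.077 topmid [0.5203 0.1585] topsize [0.056 0.057] handle dir+180 0.194 26 hmax 0.067
top 0.77 n 1070 zmax 0.078 topmid [ 0.5155 -0.0732] topsize [0.054 0.059] handle dir+180 -0.099 28 hmax 0.067
top 0.73 n 1042 zmax 0.076 topmid [0.5207 0.0379] topsize [0.057 0.059] handle dir+180 -0.235 25 hmax 0.068
top 0.34 n 765 zmax 0.085 topmid [0.6089 0.3523] topsize [0.105 0.077] handle dir+180 0.516 16 hmax 0.061
side 0.94 n 1277 zmax 0.074 topmid [0.5196 0.041 ] topsize [0.054 0.05 ] handle dir+180 -0.236 34 hmax 0.065
side 0.69 n 908 zmax 0.074 topmid [ 0.5143 -0.0721] topsize [0.054 0.051] handle dir+180 -0.131 20 hmax 0.065
side 0.59 n 1778 zmax 0.074 topmid [0.5194 0.1623] topsize [0.057 0.05 ] handle dir+180 0.2 71 hmax 0.068
side 0.23 n 89 zmax 0.085 topmid [0.6121 0.0461] topsize [0.023 0.392] handle dir+180 -1.475 23 hmax 0.197
top keeper 653 [0.62325865 0.0419286  0.09601649] [-0.02556877  0.62438139]
top rail 534 [0.6439445  0.03248275 0.043749  ] [-0.01066989  0.64170967] [ 0.61502487 -0.13897299  0.03794135] [0.65149517 0.22813791 0.0534038 ]
side keeper 51
[... 226 characters left out ...]
[0.595, 0.042, -0.0], 0.92), ([0.626, 0.045, 0.094], 0.69)]
cup_tray side [([0.599, 0.045, 0.001], 0.86)]
bay_left top [([0.594, 0.157, 0.014], 0.55), ([0.649, -0.359, 0.001], 0.16)]
bay_left side [([0.595, 0.155, 0.015], 0.84)]
bay_middle top [([0.596, 0.043, 0.013], 0.89), ([0.521, 0.158, 0.009], 0.5)]
bay_middle side [([0.6, 0.043, 0.009], 0.86)]
bay_right top [([0.601, -0.064, 0.013], 0.83)]
bay_right side [([0.601, -0.069, 0.014], 0.92)]
keeper_mid top [([0.627, 0.046, 0.094], 0.72)]
keeper_mid side [([0.624, 0.044, 0.093], 0.88), ([0.456, 0.339, -0.004], 0.71), ([0.6, 0.042, 0.009], 0.64)]
cup_a_centre top [([0.521, 0.038, 0.01], 0.81)]
cup_a_centre side [([0.522, 0.036, 0.011], 0.57)]
```

Emit:
play_rows(xyz=[[0,0,0],[0,0,0],[0,0,0],[0.27,-0.96,0],[0.27,-0.96,0]], rotation=[[0,0,1],[0,0,1],[0,0,0.9],[0,0,0],[0,0,0]], gripper=[0.35,0.35,0.35,0.35,0.35], grip_force=30)

```text
t: 2.88
position: [0.2608, -0.5296, 0.2502]
tool_rot: [0.999, -0.054, 0.0, -0.0]
wrist_force: [0.0, 0.0, 0.5]
width: 0.0294
finger_force: 0.0
```

Emit:
play_rows(xyz=[[0.27,-0.96,0],[0.27,-0.96,0],[0.27,-0.96,0],[0.27,-0.96,0],[0.27,-0.96,0]], rotation=[[0,0,0],[0,0,0],[0,0,0],[0,0,0],[0,0,0]], gripper=[0.35,0.35,0.35,0.35,0.35])

```text
t: 3.5
position: [0.3079, -0.4128, 0.2504]
tool_rot: [0.999, -0.054, 0.0, 0.0]
wrist_force: [0.9, 0.8, 0.9]
width: 0.0297
finger_force: 0.0
```

Emit:
play_rows(xyz=[[0.27,-0.96,0],[0.27,-0.96,0],[0.27,-0.96,0],[0.27,-0.96,0],[0.27,-0.96,0]], rotation=[[0,0,0],[0,0,0],[0,0,0],[0,0,0],[0,0,0]], gripper=[0.35,0.35,0.35,0.35,0.35])

```text
t: 4.12
position: [0.3542, -0.2971, 0.2504]
tool_rot: [0.999, -0.054, 0.0, 0.0]
wrist_force: [0.4, -0.3, -0.0]
width: 0.0299
finger_force: 0.0
```

Emit:
play_rows(xyz=[[0.27,-0.96,0.5],[0.27,-0.96,0.5],[0.27,-0.96,0.5],[0.27,-0.96,0.5],[0.27,-0.96,0.5]], rotation=[[0,0,0],[0,0,0],[0,0,0],[0,0,0],[0,0,0]], gripper=[0.35,0.35,0.35,0.35,0.35])

```text
t: 4.75
position: [0.4006, -0.1815, 0.1876]
tool_rot: [0.999, -0.054, 0.0, 0.0]
wrist_force: [-0.1, 0.5, -0.2]
width: 0.0298
finger_force: 0.0
```

Emit:
play_rows(xyz=[[0.27,-0.96,0.5],[0.27,-0.96,0.5],[0.27,-0.96,0.5],[0,0,0],[0,0,0]], rotation=[[0,0,0],[0,0,0],[0,0,0],[0,0,0],[0,0,0]], gripper=[0.35,0.35,0.35,0.35,0.35])

```text
t: 5.38
position: [0.4284, -0.1137, 0.1507]
tool_rot: [0.999, -0.054, 0.0, 0.0]
wrist_force: [-0.2, -0.3, 0.7]
width: 0.0296
finger_force: 0.0
```

Emit:
play_rows(xyz=[[0.33,-1,0],[0.33,-1,0],[0,0,1],[0,0,1],[0,0,0]], rotation=[[0,0,0],[0,0,0],[0,0,0],[0,0,0],[0,0,0]], gripper=[0.35,0.35,0.35,0.35,0.35])

```text
t: 6.0
position: [0.4485, -0.0659, 0.0991]
tool_rot: [0.999, -0.055, -0.002, -0.0]
wrist_force: [0.5, -0.1, 0.2]
width: 0.0299
finger_force: 0.0
```

```bash
python3 - <<'E'
from h import *
s=bot.get_state();print(s['position'],s['width'])
r=read_camera('wrist');cv2.imwrite('pics/w1.png',r['pixels']);print(r['xyz'])
r=read_camera('side');cv2.imwrite('pics/s1.png',cv2.resize(r['pixels'][190:390,240:460],None,fx=3,fy=3)[:600])
E
```

```text
[ 0.44845244 -0.06589414  0.09911588] 0.029906084818333536
[ 0.5218505  -0.07595992  0.22307337]
```

View pics/w1.png

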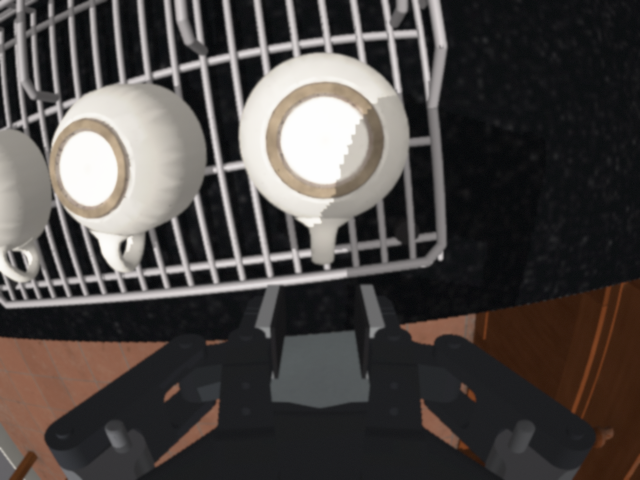

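View pics/s1.png

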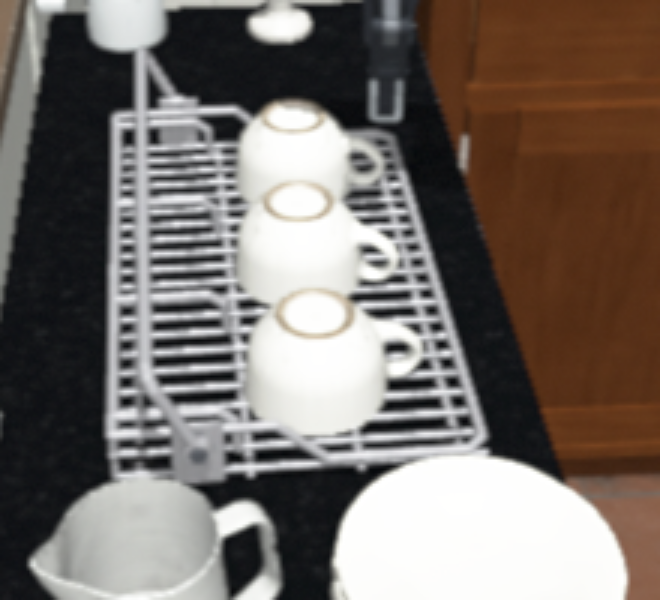

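The fingers straddle the right cup's handle: handle at (323,240), fingers at x≈270 and 370. I'll descend and make first contact.

Emit:
play_rows(xyz=[[0,0,1],[0,0,1],[0,0,0],[0.4,0,0],[0.4,0,0]], rotation=[[0,0,0],[0,0,0],[0,0,0],[0,0,0],[0,0,0]], gripper=[0.35,0.35,0.35,0.35,0.35])

```text
t: 6.72
position: [0.4719, -0.0685, 0.052]
tool_rot: [0.999, -0.054, 0.001, 0.0]
wrist_force: [-2.0, -0.7, 0.6]
width: 0.03
finger_force: 0.7
```

Emit:
play_rows(xyz=[[0.4,-0.04,0.02],[0.4,-0.03,0.02],[0.4,-0.02,0],[0.4,-0.01,0],[0.4,0,0]], rotation=[[0,0,-0.2],[0,0,-0.2],[0,0,-0.2],[0,0,-0.18],[0,0,0]], gripper=[0.35,0.35,0.35,0.35,0.35])

```text
t: 7.35
position: [0.5207, -0.0672, 0.0492]
tool_rot: [1.0, 0.014, 0.0, -0.0]
wrist_force: [-2.6, -0.3, 2.3]
width: 0.0298
finger_force: 1.4
```

```bash
python3 - <<'E'
from h import *
s=bot.get_state();print(s['position'],s['wrist_force'])
cups()
r=read_camera('wrist');cv2.imwrite('pics/w2.png',r['pixels'])
E
```

```text
[ 0.52070293 -0.06719293  0.04918125] [-2.60270263 -0.26981545  2.30977064]
top 0.68 n 1052 zmax 0.076 topmid [0.5184 0.039 ] topsize [0.056 0.057] handle dir+180 -0.219 25 hmax 0.065
top 0.64 n 142 zmax 0.075 topmid [ 0.5903 -0.0706] topsize [0.014 0.032] handle dir+180 nan 0 hmax 0.031
top 0.6 n 1057 zmax 0.077 topmid [0.5203 0.1575] topsize [0.056 0.059] handle dir+180 0.183 29 hmax 0.067
side 0.95 n 936 zmax 0.075 topmid [ 0.5701 -0.0615] topsize [0.053 0.051] handle dir+180 nan 1 hmax 0.086
side 0.86 n 1718 zmax 0.074 topmid [0.5191 0.1619] topsize [0.055 0.052] handle dir+180 0.181 45 hmax 0.068
side 0.79 n 1302 zmax 0.074 topmid [0.5198 0.0416] topsize [0.055 0.051] handle dir+180 -0.234 38 hmax 0.065
side 0.71 n 592 zmax 0.085 topmid [ 0.6474 -0.3532] topsize [0.063 0.062] handle dir+180 nan 0 hmax 0.036
```

View pics/w2.png

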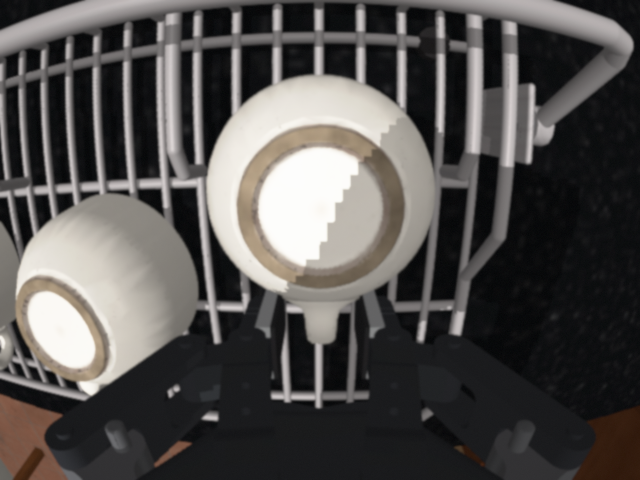

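The right cup is centred in its bay mouth at (321,205), with its handle straight between the fingers. I'll push it the remaining ~31 mm.

Emit:
play_rows(xyz=[[0.35,0,0],[0.35,0,0],[0.3,0,0],[0.15,0,0],[0.1,0,0]], rotation=[[0,0,0],[0,0,0],[0,0,0],[0,0,0],[0,0,0]], gripper=[0.35,0.35,0.35,0.35,0.35])

```text
t: 8.22
position: [0.5514, -0.0664, 0.0492]
tool_rot: [1.0, 0.014, -0.0, -0.0]
wrist_force: [-1.5, 0.2, 0.4]
width: 0.03
finger_force: 0.8
```

Emit:
play_rows(xyz=[[0.06,0,0],[0.06,0,0]], rotation=[[0,0,0],[0,0,0]], gripper=[0.35,0.35])

```text
t: 8.48
position: [0.5533, -0.0663, 0.0491]
tool_rot: [1.0, 0.014, -0.001, -0.0]
wrist_force: [-5.7, -0.1, 2.5]
width: 0.0299
finger_force: 2.4
```

Emit:
play_rows(xyz=[[0.06,0,0],[0.06,0,0]], rotation=[[0,0,0],[0,0,0]], gripper=[0.35,0.35])

```text
t: 8.72
position: [0.5538, -0.0663, 0.0489]
tool_rot: [1.0, 0.014, -0.004, -0.0]
wrist_force: [-11.7, -0.8, 9.8]
width: 0.0298
finger_force: 6.0
```

Emit:
play_rows(xyz=[[-0.4,0,0],[-0.4,0,0],[0,0,-1],[0,0,-1],[0,0,-1]], rotation=[[0,0,0],[0,0,0],[0,0,0],[0,0,0],[0,0,0]], gripper=[0.35,0.35,0.35,0.35,0.35])

```text
t: 9.35
position: [0.5372, -0.0668, 0.1251]
tool_rot: [1.0, 0.014, 0.001, 0.0]
wrist_force: [0.3, 0.2, -0.4]
width: 0.0299
finger_force: 0.0
```

Emit:
play_rows(xyz=[[-0.6,-0.97,0],[-0.6,-0.97,0],[-0.6,-0.97,0],[-0.6,-0.97,0],[-0.6,-0.97,0]], rotation=[[0,0,0],[0,0,0],[0,0,0],[0,0,0],[0,0,0]], gripper=[0.35,0.35,0.35,0.35,0.35])

```text
t: 9.98
position: [0.4585, 0.053, 0.1245]
tool_rot: [1.0, 0.014, 0.001, -0.0]
wrist_force: [-0.6, -0.3, -0.4]
width: 0.0299
finger_force: 0.0
```

Emit:
play_rows(xyz=[[0,0,0],[0,0,0],[0,0,0]], rotation=[[0,0,0.75],[0,0,0.71],[0,0,0]], gripper=[0.35,0.35,0.35])

```text
t: 10.35
position: [0.459, 0.0524, 0.1245]
tool_rot: [0.994, -0.113, 0.001, -0.0]
wrist_force: [0.3, -0.9, -0.9]
width: 0.0298
finger_force: 0.0
```

```bash
python3 - <<'E'
from h import *
s=bot.get_state();print(s['position'],s['tool_rot'])
cups()
E
```

```text
[0.45895557 0.05239281 0.12446721] [ 9.93651332e-01 -1.12501459e-01  6.55183737e-04 -1.49894159e-04]
top 0.94 n 870 zmax 0.076 topmid [0.5203 0.1585] topsize [0.056 0.057] handle dir+180 nan 0 hmax 0.043
top 0.69 n 839 zmax 0.075 topmid [0.523  0.0378] topsize [0.057 0.059] handle dir+180 nan 0 hmax 0.044
top 0.59 n 979 zmax 0.075 topmid [ 0.5993 -0.0629] topsize [0.05  0.062] handle dir+180 0.048 29 hmax 0.065
side 0.86 n 942 zmax 0.073 topmid [ 0.5955 -0.0609] topsize [0.046 0.052] handle dir+180 -0.009 40 hmax 0.065
side 0.8 n 1362 zmax 0.074 topmid [0.5207 0.0783] topsize [0.056 0.124] handle dir+180 0.617 111 hmax 0.07
side 0.59 n 1759 zmax 0.074 topmid [0.5183 0.1617] topsize [0.056 0.049] handle dir+180 0.183 40 hmax 0.065
```

Emit:
play_rows(xyz=[[-0.1,0,1],[0,0,1],[0,0,1],[0,0,0],[0.4,0,0]], rotation=[[0,0,0],[0,0,0],[0,0,0],[0,0,0],[0,0,0]], gripper=[0.35,0.35,0.35,0.35,0.35])

```text
t: 11.18
position: [0.4665, 0.0506, 0.0497]
tool_rot: [0.994, -0.113, 0.0, -0.0]
wrist_force: [1.2, 0.2, 0.3]
width: 0.0299
finger_force: 0.0
```

Emit:
play_rows(xyz=[[0.4,0.02,0],[0.4,0.02,0],[0.4,0.02,0],[0.4,0.02,0],[0.4,0.02,0]], rotation=[[0,0,-0.29],[0,0,-0.29],[0,0,-0.29],[0,0,-0.29],[0,0,-0.29]], gripper=[0.35,0.35,0.35,0.35,0.35])

```text
t: 11.8
position: [0.5172, 0.0415, 0.0508]
tool_rot: [1.0, 0.014, 0.001, 0.0]
wrist_force: [-1.2, -0.5, -1.7]
width: 0.0304
finger_force: 0.4
```

```bash
python3 - <<'E'
from h import *
s=bot.get_state();print(s['position'],s['tool_rot'])
cups()
r=read_camera('wrist');cv2.imwrite('pics/w3.png',r['pixels'])
E
```

```text
[0.51718998 0.04147296 0.05076668] [9.99903452e-01 1.38543911e-02 1.05868123e-03 1.46093888e-04]
top 0.88 n 345 zmax 0.076 topmid [0.583  0.0405] topsize [0.023 0.055] handle dir+180 nan 0 hmax 0.042
top 0.75 n 970 zmax 0.075 topmid [ 0.5972 -0.0641] topsize [0.051 0.059] handle dir+180 0.047 20 hmax 0.063
top 0.67 n 657 zmax 0.076 topmid [0.5202 0.1651] topsize [0.056 0.044] handle dir+180 nan 1 hmax 0.055
side 0.71 n 638 zmax 0.074 topmid [ 0.5966 -0.061 ] topsize [0.044 0.049] handle dir+180 nan 2 hmax 0.059
side 0.59 n 1209 zmax 0.075 topmid [0.5683 0.0453] topsize [0.054 0.052] handle dir+180 nan 3 hmax 0.068
side 0.59 n 1725 zmax 0.074 topmid [0.5194 0.1624] topsize [0.057 0.053] handle dir+180 0.193 51 hmax 0.068
```

View pics/w3.png

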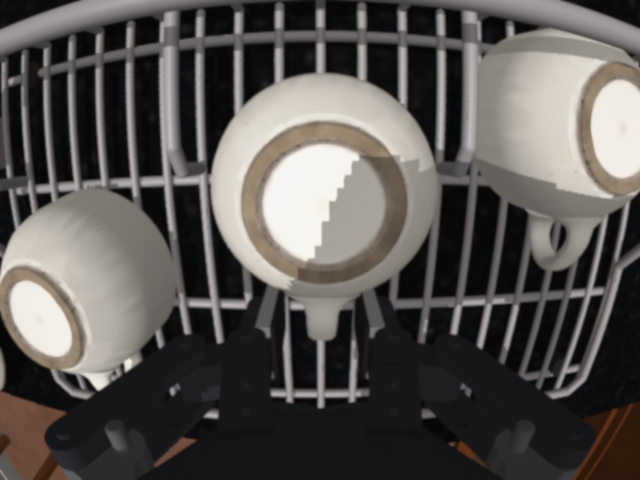

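The middle cup is centred between its dividers at (325,203), handle straight. I'll push it home.

Emit:
play_rows(xyz=[[0.4,0,0],[0.4,0,0],[0.3,0,0],[0.15,0,0],[0.1,0,0]], rotation=[[0,0,0],[0,0,0],[0,0,0],[0,0,0],[0,0,0]], gripper=[0.35,0.35,0.35,0.35,0.35])

```text
t: 12.68
position: [0.5491, 0.0428, 0.0492]
tool_rot: [1.0, 0.013, -0.0, -0.0]
wrist_force: [-2.4, 0.9, 0.9]
width: 0.0301
finger_force: 0.9
```

Emit:
play_rows(xyz=[[0.06,0,0],[0.04,0,0]], rotation=[[0,0,0],[0,0,0]], gripper=[0.35,0.35])

```text
t: 12.92
position: [0.55, 0.0428, 0.049]
tool_rot: [1.0, 0.013, -0.002, -0.0]
wrist_force: [-7.2, -1.0, 4.5]
width: 0.0302
finger_force: 3.1
```

Emit:
play_rows(xyz=[[-0.4,0,0],[-0.4,0,0],[0,0,-1],[0,0,-1],[0,0,-1]], rotation=[[0,0,0],[0,0,0],[0,0,0],[0,0,0],[0,0,0]], gripper=[0.35,0.35,0.35,0.35,0.35])

```text
t: 13.55
position: [0.5314, 0.0423, 0.1251]
tool_rot: [1.0, 0.013, 0.001, 0.0]
wrist_force: [0.4, 0.2, -0.2]
width: 0.0297
finger_force: 0.0
```

Emit:
play_rows(xyz=[[-0.58,-0.86,0],[-0.58,-0.86,0],[-0.58,-0.86,0],[-0.58,-0.86,0],[-0.58,-0.86,0]], rotation=[[0,0,0],[0,0,0],[0,0,0],[0,0,0],[0,0,0]], gripper=[0.35,0.35,0.35,0.35,0.35])

```text
t: 14.18
position: [0.4557, 0.1485, 0.1244]
tool_rot: [1.0, 0.013, 0.001, -0.0]
wrist_force: [0.5, 0.3, 0.1]
width: 0.0299
finger_force: 0.0
```

Emit:
play_rows(xyz=[[0,0,0],[0,0,0],[0,0,0]], rotation=[[0,0,-0.47],[0,0,-0.47],[0,0,0]], gripper=[0.35,0.35,0.35])

```text
t: 14.55
position: [0.4561, 0.1479, 0.1244]
tool_rot: [0.996, 0.095, 0.001, -0.0]
wrist_force: [-0.0, 1.4, 0.0]
width: 0.03
finger_force: 0.0
```

```bash
python3 - <<'E'
from h import *
s=bot.get_state();print(s['position'],s['tool_rot'])
cups()
E
```

```text
[0.4561372  0.14792487 0.12437357] [ 9.95520333e-01  9.45463552e-02  5.00980660e-04 -5.70747613e-05]
top 0.96 n 824 zmax 0.076 topmid [0.5236 0.1586] topsize [0.05  0.057] handle dir+180 nan 0 hmax 0.046
top 0.79 n 960 zmax 0.077 topmid [ 0.5973 -0.0641] topsize [0.05  0.055] handle dir+180 0.047 18 hmax 0.063
top 0.65 n 950 zmax 0.075 topmid [0.5945 0.044 ] topsize [0.05  0.057] handle dir+180 0.061 22 hmax 0.063
side 0.96 n 1022 zmax 0.074 topmid [0.5933 0.0482] topsize [0.048 0.05 ] handle dir+180 0.06 27 hmax 0.062
side 0.95 n 766 zmax 0.075 topmid [ 0.5955 -0.0597] topsize [0.046 0.049] handle dir+180 0.084 34 hmax 0.063
side 0.74 n 1749 zmax 0.074 topmid [0.5188 0.1612] topsize [0.055 0.052] handle dir+180 0.183 61 hmax 0.067
```

Emit:
play_rows(xyz=[[0,0,1],[0,0,1],[0,0,1],[0,0,0],[0.4,0,0]], rotation=[[0,0,0],[0,0,0],[0,0,0],[0,0,0],[0,0,0]], gripper=[0.35,0.35,0.35,0.35,0.35])

```text
t: 15.38
position: [0.4664, 0.1498, 0.0497]
tool_rot: [0.996, 0.095, 0.0, -0.0]
wrist_force: [-0.1, 0.2, -0.1]
width: 0.0301
finger_force: 0.0
```

Emit:
play_rows(xyz=[[0.45,0.03,0],[0.45,0.03,0],[0.45,0.03,0],[0.45,0.03,0],[0.4,0.03,0]], rotation=[[0,0,0.19],[0,0,0.19],[0,0,0.19],[0,0,0.19],[0,0,0.18]], gripper=[0.35,0.35,0.35,0.35,0.35])

```text
t: 16.0
position: [0.522, 0.153, 0.0494]
tool_rot: [1.0, 0.012, -0.0, -0.0]
wrist_force: [-1.9, 1.0, 1.6]
width: 0.0301
finger_force: 1.3
```

```bash
python3 - <<'E'
from h import *
s=bot.get_state();print(s['position'],s['tool_rot'])
cups()
r=read_camera('wrist');cv2.imwrite('pics/w4.png',r['pixels'])
E
```

```text
[0.5219922  0.15295238 0.04944486] [ 9.99928898e-01  1.19245965e-02 -9.90941301e-06 -6.05231321e-05]
top 0.72 n 927 zmax 0.077 topmid [ 0.5994 -0.064 ] topsize [0.05  0.055] handle dir+180 0.035 12 hmax 0.061
top 0.56 n 941 zmax 0.076 topmid [0.5944 0.044 ] topsize [0.05  0.057] handle dir+180 0.051 17 hmax 0.063
top 0.55 n 302 zmax 0.076 topmid [0.5937 0.166 ] topsize [0.019 0.035] handle dir+180 0.939 37 hmax 0.064
side 0.81 n 697 zmax 0.075 topmid [ 0.5955 -0.0615] topsize [0.046 0.05 ] handle dir+180 nan 0 hmax 0.047
side 0.65 n 1483 zmax 0.077 topmid [0.5683 0.1615] topsize [0.067 0.05 ] handle dir+180 nan 0 hmax 0.046
side 0.62 n 989 zmax 0.074 topmid [0.5919 0.0782] topsize [0.051 0.112] handle dir+180 0.612 30 hmax 0.066
```

View pics/w4.png

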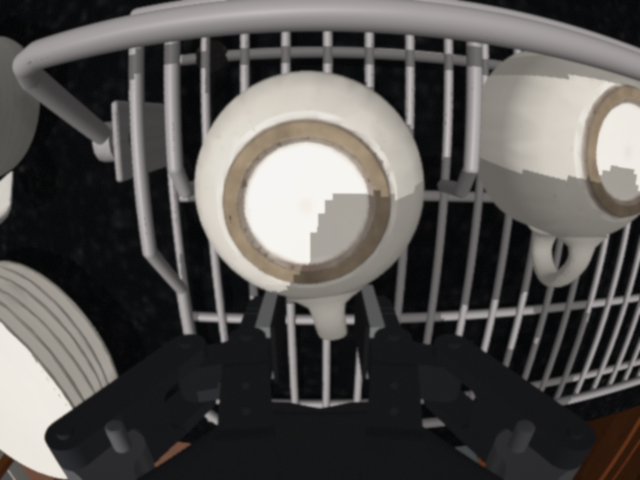

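The left cup sits about 6 mm left: centre at (308,200), dividers at 172 and 475. I'll ease the tool to the right while pushing.

Emit:
play_rows(xyz=[[0.2,0.08,0],[0.2,0.08,0],[0.2,0.06,0],[0,0,0]], rotation=[[0,0,0],[0,0,0],[0,0,0],[0,0,0]], gripper=[0.35,0.35,0.35,0.35])

```text
t: 16.75
position: [0.5371, 0.1476, 0.0494]
tool_rot: [1.0, 0.013, 0.0, -0.0]
wrist_force: [-0.5, 0.2, -0.5]
width: 0.0302
finger_force: 0.0
```

```bash
python3 - <<'E'
from h import *
r=read_camera('wrist');cv2.imwrite('pics/w5.png',r['pixels'])
E
```

```text
(no output)
```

View pics/w5.png

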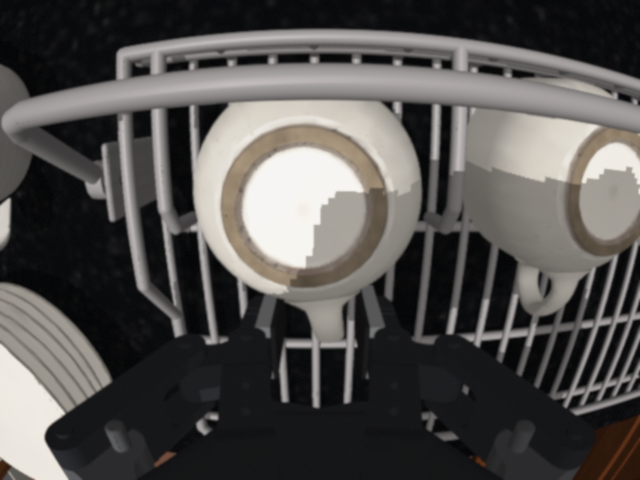

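The left cup (306,203) is now centred between the dividers at 158 and 460. I'll push it home.

Emit:
play_rows(xyz=[[0.2,0,0],[0.12,0,0],[0.08,0,0],[0,0,0]], rotation=[[0,0,0],[0,0,0],[0,0,0],[0,0,0]], gripper=[0.35,0.35,0.35,0.35])

```text
t: 17.3
position: [0.5463, 0.1481, 0.0492]
tool_rot: [1.0, 0.013, -0.0, -0.0]
wrist_force: [-1.3, -0.1, 0.2]
width: 0.03
finger_force: 0.6
```

Emit:
play_rows(xyz=[[0.06,0,0],[0.04,0,0]], rotation=[[0,0,0],[0,0,0]], gripper=[0.35,0.35])

```text
t: 17.55
position: [0.547, 0.1482, 0.049]
tool_rot: [1.0, 0.013, -0.002, 0.0]
wrist_force: [-7.1, -0.3, 5.0]
width: 0.0296
finger_force: 3.6
```

Emit:
play_rows(xyz=[[-0.4,0,0],[-0.4,0,0],[0,0,-1],[0,0,-1],[0,0,-1]], rotation=[[0,0,0],[0,0,0],[0,0,0],[0,0,0],[0,0,0]], gripper=[0.35,0.35,0.35,0.35,0.35])

```text
t: 18.18
position: [0.5286, 0.1475, 0.1251]
tool_rot: [1.0, 0.013, 0.001, 0.0]
wrist_force: [-0.0, -0.4, -1.0]
width: 0.0298
finger_force: 0.0
```

Emit:
play_rows(xyz=[[0,0,-1],[0,0,-1],[-0.6,0,-1],[-0.6,0,0],[0,0,0]], rotation=[[0,0,0],[0,0,0],[0,0,0],[0,0,0],[0,0,0]], gripper=[0,0,0,0,0])

```text
t: 18.8
position: [0.497, 0.1467, 0.1981]
tool_rot: [1.0, 0.013, -0.001, 0.0]
wrist_force: [-0.6, -0.4, -0.1]
width: -0.0001
finger_force: 0.0
```

```bash
python3 - <<'E'
from h import *
s=bot.get_state();print(s['position'],s['tool_rot'],s['width'])
cups()
for c in ['top','side']:
    r=read_camera(c);P=cloud(r).reshape(-1,3)
    a=P[(P[:,0]>.6)&(P[:,0]<.69)&(P[:,1]>-.1)&(P[:,1]<.2)&(P[:,2]>.08)&(P[:,2]<.12)]
    print(c,'keeper',len(a),np.median(a,0),np.polyfit(a[:,1],a[:,0],1))
    for x in np.arange(.64,.86,.02):
        b=P[(abs(P[:,0]-x)<.01)&(abs(P[:,1]-.1)<.08)]
        if len(b): print(round(x,2),b[:,2].max().round(3),end='; ')
    print()
    print([np.round(d['point'],3) for d in nets.tip_of(c,'keeper_mid')[:2]],[np.round(d['point'],3) for d in nets.tip_of(c,'cup_a_centre')[:3]])
E
```

```text
[0.49696798 0.14669788 0.19807211] [ 9.99912447e-01  1.32084396e-02 -7.84632309e-04  1.38845056e-04] -0.00014450868590166997
top 0.93 n 913 zmax 0.076 topmid [0.5945 0.0441] topsize [0.05  0.057] handle dir+180 0.059 8 hmax 0.059
top 0.64 n 867 zmax 0.077 topmid [0.5917 0.1529] topsize [0.05  0.057] handle dir+180 0.189 16 hmax 0.064
top 0.55 n 941 zmax 0.076 topmid [ 0.5973 -0.0629] topsize [0.05  0.057] handle dir+180 0.067 18 hmax 0.063
side 0.86 n 858 zmax 0.074 topmid [ 0.5965 -0.0281] topsize [0.044 0.117] handle dir+180 0.71 88 hmax 0.075
side 0.79 n 1356 zmax 0.074 topmid [0.5908 0.1563] topsize [0.047 0.053] handle dir+180 0.118 42 hmax 0.069
side 0.58 n 992 zmax 0.074 topmid [0.5932 0.0477] topsize [0.048 0.049] handle dir+180 0.048 29 hmax 0.062
top keeper 484 [0.62318551 0.0463414  0.09636256] [-0.0259628   0.62470589]
0.64 0.059; 0.66 0.005; 0.68 0.005; 0.7 0.006; 0.72 0.139; 0.74 0.14; 0.76 0.139; 0.78 0.174; 0.8 0.145; 0.82 0.144; 0.84 0.144; 
[array([0.624, 0.047, 0.095])] [array([0.6  , 0.043, 0.008])]
side keeper 352 [0.62210993 0.08801207 0.09717516] [-0.02417032  0.62383391]
0.64 0.061; 0.66 0.003; 0.68 0.003; 0.7 0.003; 0.72 0.137; 0.74 0.137; 0.76 0.137; 0.78 0.172; 0.8 0.142; 0.82 0.143; 0.84 0.142; 
[array([0.624, 0.041, 0.094]), array([0.586, 0.151, 0.015])] []
```

Cups are home and the bar is at x≈0.622 for y≈0.1. The counter edge is at x≈0.71, 0.14 high, so I'll come down behind the bar at x=0.65.

Emit:
play_rows(xyz=[[0.87,0.3,0],[0.87,0.3,0],[0.87,0.3,0],[0.87,0.3,0],[0.87,0.3,0]], rotation=[[0,0,0],[0,0,0],[0,0,0],[0,0,0],[0,0,0]], gripper=[0,0,0,0,0])

```text
t: 19.92
position: [0.6093, 0.1119, 0.1991]
tool_rot: [1.0, 0.013, -0.0, -0.0]
wrist_force: [-0.8, -0.7, 0.1]
width: -0.0
finger_force: 0.0
```

Emit:
play_rows(xyz=[[0.87,0.3,0],[0.87,0.3,0],[0,0,0],[0,0,0.9],[0,0,0]], rotation=[[0,0,0],[0,0,0],[0,0,0],[0,0,0],[0,0,0]], gripper=[0,0,0,0,0])

```text
t: 20.55
position: [0.6498, 0.0985, 0.1742]
tool_rot: [1.0, 0.013, -0.003, 0.0]
wrist_force: [-0.1, 0.5, -0.4]
width: 0.0002
finger_force: 0.0
```

```bash
python3 - <<'E'
from h import *
s=bot.get_state();print(s['position'])
r=read_camera('side');cv2.imwrite('pics/s6.png',cv2.resize(r['pixels'][90:350,180:460],None,fx=2.3,fy=2.3))
E
```

```text
[0.6497648  0.09854628 0.17417849]
```

View pics/s6.png

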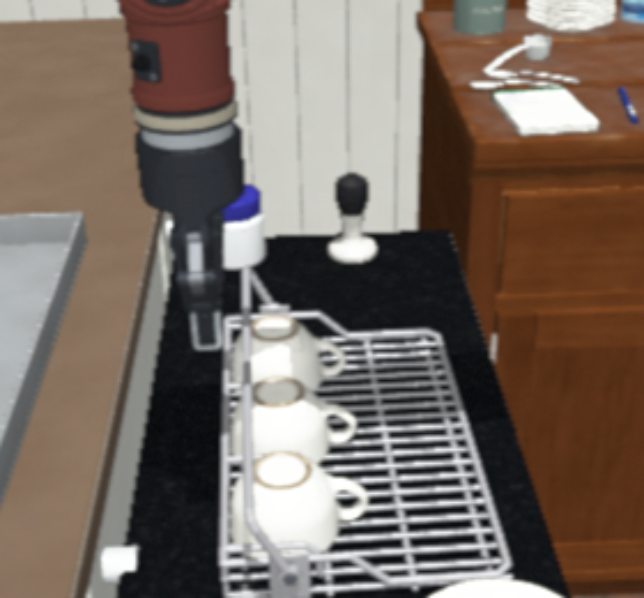

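The fingertip at (205,345) is behind the bar and clear of the counter. I'll descend, then pull the bar forward.

Emit:
play_rows(xyz=[[0,0,1],[0,0,1],[0,0,0.85],[0,0,0],[-0.3,0,0]], rotation=[[0,0,0],[0,0,0],[0,0,0],[0,0,0],[0,0,0]], gripper=[0,0,0,0,0])

```text
t: 21.22
position: [0.6458, 0.0982, 0.1067]
tool_rot: [1.0, 0.013, 0.001, -0.0]
wrist_force: [0.8, 0.8, 0.1]
width: -0.0002
finger_force: 0.0
```

Emit:
play_rows(xyz=[[-0.3,0,0],[-0.3,0,0],[-0.3,0,0]], rotation=[[0,0,0],[0,0,0],[0,0,0]], gripper=[0,0,0])

```text
t: 21.6
position: [0.6239, 0.0975, 0.1077]
tool_rot: [1.0, 0.013, 0.003, -0.0]
wrist_force: [3.0, 0.3, 1.9]
width: -0.0002
finger_force: 1.3
```

Emit:
play_rows(xyz=[[-0.3,0,0.15],[-0.3,0,0.1],[-0.3,0,0],[-0.3,0,0],[-0.3,0,0]], rotation=[[0,0,0],[0,0,0],[0,0,0],[0,0,0],[0,0,0]], gripper=[0,0,0,0,0])

```text
t: 22.22
position: [0.584, 0.0965, 0.0987]
tool_rot: [1.0, 0.013, -0.001, 0.0]
wrist_force: [2.5, 1.4, -1.5]
width: 0.0001
finger_force: 1.0
```

Emit:
play_rows(xyz=[[-0.3,0,0],[-0.3,0,0],[0,0,0]], rotation=[[0,0,0],[0,0,0],[0,0,0]], gripper=[0,0,0])

```text
t: 22.6
position: [0.5688, 0.0961, 0.0993]
tool_rot: [1.0, 0.013, -0.001, 0.0]
wrist_force: [0.2, -0.1, 0.0]
width: 0.0002
finger_force: 0.0
```

```bash
python3 - <<'E'
from h import *
for c in ['top','side']:
    r=read_camera(c);P=cloud(r).reshape(-1,3)
    # keeper points away from gripper, over gap/side spans
    a=P[(P[:,0]>.52)&(P[:,0]<.66)&(((P[:,1]>-.12)&(P[:,1]<.03))|((P[:,1]>.17)&(P[:,1]<.2)))&(P[:,2]>.079)&(P[:,2]<.115)]
    print(c,len(a),np.median(a,0) if len(a) else '',[np.round(d['point'],3) for d in nets.tip_of(c,'keeper_mid')[:2]])
E
```

```text
top 243 [ 0.55730894 -0.04054334  0.08517365] [array([0.555, 0.043, 0.084]), array([0.61 , 0.35 , 0.004])]
side 48 [0.5507435  0.18562065 0.08615144] [array([0.554, 0.039, 0.082])]
```

Emit:
play_rows(xyz=[[0,0,-0.6],[0,0,-0.6],[-0.5,0,0],[-0.5,0,0],[0,0,0]], rotation=[[0,0,0],[0,0,0],[0,0,0],[0,0,0],[0,0,0]], gripper=[0,0,0,0,0])

```text
t: 23.42
position: [0.5427, 0.0955, 0.1284]
tool_rot: [1.0, 0.013, -0.001, 0.0]
wrist_force: [-0.1, -0.2, -0.4]
width: -0.0001
finger_force: 0.0
```

Emit:
play_rows(xyz=[[0,0,0.4],[0,0,0.4],[0,0,0.3],[0,0,0.3],[0,0,0.15]], rotation=[[0,0,0],[0,0,0],[0,0,0],[0,0,0],[0,0,0]], gripper=[0,0,0,0,0])

```text
t: 24.05
position: [0.541, 0.0955, 0.0879]
tool_rot: [1.0, 0.013, -0.005, 0.0]
wrist_force: [-0.3, -0.8, 1.3]
width: 0.0
finger_force: 0.5
```

Emit:
play_rows(xyz=[[0,0,0.1],[0,0,0.06]], rotation=[[0,0,0],[0,0,0]], gripper=[0,0])

```text
t: 24.3
position: [0.5452, 0.0955, 0.0868]
tool_rot: [1.0, 0.013, -0.0, -0.0]
wrist_force: [-3.8, -0.6, 6.9]
width: 0.0002
finger_force: 3.8
```

Emit:
play_rows(xyz=[[0,0,0.06],[0,0,0.0]], rotation=[[0,0,0],[0,0,0]], gripper=[0,0])

```text
t: 24.55
position: [0.5452, 0.0955, 0.0867]
tool_rot: [1.0, 0.013, -0.001, 0.0]
wrist_force: [-5.5, -0.5, 9.9]
width: 0.0002
finger_force: 5.0
```

The bar has met its stop, with the fingertip at 0.068 as expected. I'll lift away and check.

Emit:
play_rows(xyz=[[0,0,-0.6],[0,0,-1],[0,0,-1],[-0.6,0,-1],[-1,0,-1]], rotation=[[0,0,0],[0,0,0],[0,0,0],[0,0,0],[0,0,0]], gripper=[0,0,0,0,0])

```text
t: 25.18
position: [0.5062, 0.0944, 0.2021]
tool_rot: [1.0, 0.013, 0.002, -0.0]
wrist_force: [0.7, -0.2, -0.2]
width: 0.0001
finger_force: 0.0
```

Emit:
play_rows(xyz=[[-1,0,0],[-1,0,0],[-0.5,0,0],[0,0,0],[0,0,0]], rotation=[[0,0,0],[0,0,0],[0,0,0],[0,0,0],[0,0,0]], gripper=[0,0,0,0,0])

```text
t: 25.8
position: [0.4435, 0.0928, 0.2005]
tool_rot: [1.0, 0.013, 0.001, -0.0]
wrist_force: [0.1, 0.6, 0.3]
width: 0.0002
finger_force: 0.0
```

```bash
python3 - <<'E'
from h import *
s=bot.get_state();print(s['position'],s['wrist_force'])
cups()
for c in ['top','side']:
    r=read_camera(c);P=cloud(r).reshape(-1,3)
    a=P[(P[:,0]>.52)&(P[:,0]<.566)&(P[:,1]>-.12)&(P[:,1]<.2)&(P[:,2]>.06)&(P[:,2]<.1)]
    print(c,len(a),np.median(a,0),a[:,2].max(),[np.round(d['point'],3) for d in nets.tip_of(c,'keeper_mid')[:2]])
cv2.imwrite('pics/s7.png',cv2.resize(r['pixels'][190:390,240:460],None,fx=3,fy=3))
E
```

```text
[0.44353222 0.09280827 0.20050202] [0.1112376  0.58442234 0.25669846]
top 0.77 n 1071 zmax 0.075 topmid [0.5962 0.1538] topsize [0.055 0.058] handle dir+180 0.154 12 hmax 0.068
top 0.63 n 1023 zmax 0.076 topmid [ 0.6008 -0.064 ] topsize [0.057 0.055] handle dir+180 0.053 7 hmax 0.067
top 0.34 n 1473 zmax 0.073 topmid [0.5444 0.0431] topsize [0.02  0.387] handle dir+180 3.037 955 hmax 0.206
side 0.94 n 1609 zmax 0.074 topmid [0.5955 0.1569] topsize [0.056 0.053] handle dir+180 -1.484 14 hmax 0.058
side 0.65 n 1208 zmax 0.074 topmid [0.5973 0.076 ] topsize [0.056 0.108] handle dir+180 0.608 32 hmax 0.064
side 0.55 n 828 zmax 0.074 topmid [ 0.6009 -0.0307] topsize [0.053 0.112] handle dir+180 0.612 16 hmax 0.06
top 506 [0.54216597 0.04281498 0.06661531] 0.07260132516107931 [array([0.544, 0.044, 0.066]), array([0.596, 0.153, 0.011])]
side 389 [0.54138629 0.07890055 0.06711837] 0.07054419794760736 [array([0.541, 0.043, 0.064])]
```

View pics/s7.png

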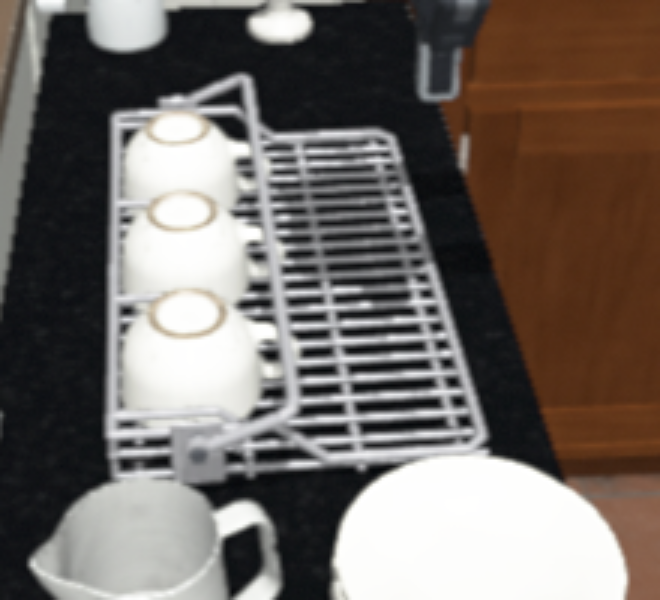

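The cups stand in an even row against the back rail. The bar is down over the handles, from (245,80) to (290,410) in the crop, and the arm is clear.

```bash
python3 -c "
from station import bot
print(bot.job_done())"
```

```text
the job is handed in; nothing more can be done
None
```

All three cups are home in their bays with handles to the front, the keeper bar is pressed down on its stop, the other things were left alone, and the job is handed in; the hand-in gave no verdict.

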